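# Close the split gear case on its dowels and hold it shut

### The job

Take the loose dust cover off the open lower half of the gear case and set it down, right way up and level, on the rubber mat. Then pick up the upper half of the case, bring it down on the lower half so that both dowels go into their holes, and press it fully home against the spring under the big gear until the two flanges meet all round; finish while still holding the pair pressed together, because it springs open again if let go. Leave the other things on the bench where they are.

Things in the scene. Friction and masses are not known exactly. Their poses are not given: they have to be found in the camera images.
- case: Lower half of a small aluminium gear case on a plywood board 190 x 130 x 18 mm, fixed to the bench; open on top, gears inside. Origin: on the bench, under the board's centre; x along its long side, z up. Its top flange, 132 mm (x) x 86 mm (y), lies 58 mm above the origin: the parting plane. At the start the dust cover stands on it.
- preload (a joint): Big gear of the lower half on its preload spring: 0 standing up, grows as it is pushed down, 0.004 m with the case closed. Its bearing, 26 mm in diameter, at x = -12, y = 0 mm, stands 12 mm above the parting plane at 0. It pushes back with 6 N at first touch and 10 N when closed, more than the upper half weighs; a push of 15 to 20 N closes it well.
- dowel_a (a point): Foot of the first dowel, on its axis in the parting plane (58 mm above the bench). Steel pin of 8 mm diameter, standing 12 mm above the plane, its last 4 mm rounded to a nose; at x = -56, y = +27 mm of the lower half.
- dowel_b (a point): Foot of the second dowel, the same pin, at x = +56, y = -20 mm of the lower half. The upper half goes on one way round only.
- upper_grip (a point): Upper half, loose, aluminium, 0.34 kg, lying right way up (parting face down) on a 3 mm sheet of cardboard. Point: middle of its raised body, 29 mm above the parting face; axes as the lower half's when closed. Flange 132 (x) x 86 (y) x 12 mm thick; raised body 92 (x) x 44 mm (y), flat-sided, from 12 to 46 mm above the parting face: grip it across y. Round bosses on top reach 51 mm.
- hole_a (a point): Centre of the hole for dowel_a at the parting face (underside) of the upper half; through hole, 10 mm in diameter, chamfered, 12 mm long, at x = -56, y = +27 mm of the upper half. The bearing's bore below has 3 mm to spare all round.
- hole_b (a point): Centre of the hole for dowel_b at the parting face of the upper half, alike, at x = +56, y = -20 mm. With the case closed, hole_a lies on dowel_a and hole_b on dowel_b.
- cover_handle (a point): Loose sheet-steel dust cover, 0.26 kg, 146 (x) x 100 mm (y). Point: centre of its bar handle, which runs along x: 84 mm long, 14 wide, 14 high, its underside 17 mm above the cover's top. The cover's lower rim lies 50 mm below the point. Point 102 mm above the bench on the lower half (rim reaches 6 mm down round the flange; raise 25 mm or more to clear the dowels), 54 mm when standing on the mat.
- mat: Black ribbed rubber mat, 200 mm (x) x 150 mm (y), 4 mm thick, fixed flat on the bench and empty at the start. Origin: under its centre; x along its long side. The dust cover goes on it.
- screwdriver: Bystander: screwdriver 200 mm long lying on the bench; leave it.
- wrench: Bystander: spanner 170 mm long lying on the bench; leave it.
- bearing: Bystander: spare ball bearing, ring 42 mm in diameter and 13 mm high, flat on the bench; leave it.
- jar: Bystander: glass jar 64 mm in diameter and 85 mm high; leave it.
- oilcan: Bystander: oil bottle 60 mm in diameter and 120 mm high; leave it.
- greasetin: Bystander: tin 84 mm in diameter and 70 mm high; leave it.
- brush: Bystander: brush 190 mm long lying on the bench; leave it.
Not all that is in view belongs to the job. Leave any pink look-alike of the part that bears upper_grip alone.

How it is judged (in metres and radians):
On the way, in this order (a step that is already met when the one before it is completed fails the run):
1. the dust cover is lifted clear of the lower half (height (world z) of cover_handle above 0.125 m and contact force between cover and case below 0.05 N), for 0.1 s.
2. the dust cover stands level on the mat, let go (horizontal distance between cover_handle and mat below 0.05 m and height (world z) of cover_handle below 0.06 m and angle between cover_handle's own z axis and vertical below 0.1 rad and contact force between each of the arm, the fingers and cover below 0.1 N), for 0.2 s.
3. the upper half is on both dowels (horizontal distance between hole_a and dowel_a below 0.003 m and horizontal distance between hole_b and dowel_b below 0.003 m and z of each of hole_a, hole_b in the frame of case below 0.066 m), for 0.1 s.
At the end, for the whole second after the job is handed in: Upper half on both dowels (holes within 3 mm of the dowel axes), level, parting faces within 2 mm of each other at both dowels, the robot still holding it and pressing the halves together with over 7 N; the dust cover stands level on the mat, centre within 50 mm of the mat's (horizontal distance between hole_a and dowel_a below 0.003 m and horizontal distance between hole_b and dowel_b below 0.003 m and z of each of hole_a, hole_b in the frame of case below 0.06 m and angle between upper_grip's own z axis and vertical below 0.04 rad and contact force between any of the fingers, the arm and upper above 2 N and contact force between upper and case above 7 N and horizontal distance between cover_handle and mat below 0.05 m and height (world z) of cover_handle below 0.06 m and angle between cover_handle's own z axis and vertical below 0.1 rad); the arm keeps its last pose, push and grip.
It fails at once if a bystander is pushed away by more than 30 mm (distance of any of screwdriver, wrench, bearing, jar, oilcan, greasetin, brush from where it was at the start of the episode above 0.03 m).
It also fails if it takes over 61 s, if anything falls off the work surface, if the arm or the gripper's body presses on something with over 40 N, if the wrist force passes 120 N, or if a joint passes its speed limit or range.

### The arm

A 6-joint arm with a two-finger parallel gripper is mounted at the origin on the work surface. World frame = base frame: x ahead of the robot, y to its left, z up, the work surface at z = 0. Lengths are in m, angles in degrees, forces in N, time in s.
With the tool pointing down it reaches from about 0.35 to 0.875 m from the base axis. Payload 4.2 kg.
Tool frame: the origin (TCP) lies on the front face of the gripper's body, between the roots of the fingers; the fingertips stand 70 mm ahead of it and the grasp point (between the pads) lies 51 mm ahead of it (r.nose_length is the distance from the TCP to the fingertips, in m); z points along the fingers, y is the direction in which the jaws open and shut (so a half turn about z gives the same grasp; the last joint's range is limited). The gripper opens to 87 mm and grips with 3 to 60 N. Pads are 19 mm wide; open, the fingers measure 117 mm over their backs; the gripper's body (75 mm by 190 mm) begins 51 mm behind the grasp point.
Start: joints at [-59.152, 22.042, 0.453, 0, -68.411, -14.817], TCP at [0.173, -0.601, 0.292] pointing down, gripper open.
Joint ranges: [-179.83, 179.83], [-69.29, 118.12], [-61.27, 80.66], [-181.25, 117.63], [-171.15, -9.14], [-177.46, 177.46]. Speed limits (degrees/s): [159.86, 159.86, 180, 180, 180, 180].

### API

Orientations are given as a 3x3 rotation matrix whose columns are the frame's x, y, z axes.
In Python, from station import telemetry, capture, order, r gives the robot as it stands.
- The arm moves only by the tool drive_tool, never from a script. Its argument "series" is a list of rows, each a list of 4 numbers: the shift along the tool's x, y, z as a fraction of full scale, then the turn about the tool's z as a fraction of full scale. In form: [[dx, dy, dz, turn], ...]. A call has 1 to 10 rows; each row is the pose to reach, as a shift and turn from the pose commanded when the call began, along the tool's axes at that moment; what a row does not reach only later rows make up. Full scale, the value 1, is 0.12 m for a shift and 2 rad for a turn. A row lasts 1/8 s, in which the tool goes at most 62.5 mm and 10.7 degrees, less where a joint would pass 70% of its speed; a pose out of reach is approached as far as the arm can. A call with a number of a shift or a turn outside -1 to 1 is refused whole. A call with a gripper value outside its range is refused whole. "fingers" is the finger opening in mm, from 0 to 87, set as the call begins (left out, the last holds). The fingers move at their own pace and stop on an object; the grip force is fixed at half the most. Time passes only in rows, so rows that repeat a pose let the fingers close. It gives the time, the measured TCP pose, the force and the opening at its end, in the units of the state.
- telemetry.sense(): the state, without advancing time (a new reading comes with each control period).
- capture(name): name is "scene" or "top"; returns a dict with "color" (400x640x3 uint8, blue, green, red), "fx", "fy", "cx", "cy" (pixels), "eye" and "attitude" of the camera in the world. Camera axes: x right, y up, looking along -z (the intrinsics and any distortion apply to the point x, -y, -z); pixel columns grow to the right and rows downward; lengths in m; the calibration is good to about 2 mm. A picture is of the moment at which its call begins. There is no depth.
- order.finish_job(): hands the job in, once; it reports no verdict.
The state is a dict: "time_s": time; "joints": joint angles; "joint_velocities": joint speeds; "effort": joint torques, N m; "tcp_pos": TCP position; "ee_rot": TCP orientation; "wrist_force": force on the tool from outside, world axes, zero at the start; "moment": the same for the moment, N m; "gripper_width": opening from 0.0 (shut) to 1.0 (fully open).
Only numpy, scipy, OpenCV 4.12 (cv2) and the standard library are available. Lean on these libraries where they do the work, as an engineer would, in place of code of your own. Each camera call takes 0.05 s, during which the arm holds its last target. There are 200 camera calls.

## Working session

There is one attempt and no reset: what is moved stays moved. The work goes in short steps, Python scripts to look and compute and a tool call to move; the robot and the scene stay as the last step left them, time stands still between calls to the robot, and variables do not carry over. Pictures are saved under pics/ and viewed, about 8 in all and at most 12, crops included, and the job is handed in when it is done.

Besides the shell and the picture viewer there is one more tool, called after ">>>" by a JSON object that holds its "method" and its "body", one argument or row to a line. drive_tool: Moves the arm, as the interface text tells. Shift numbers are shares of 0.12 m and turn numbers shares of 2 rad, none past 1 either way. Its arguments: {"type":"object","properties":{"series":{"type":"array","items":{"type":"array","items":{"type":"number","minimum":-1,"maximum":1}}},"fingers":{"type":"number"}},"required":["series"]}

```bash
ls; mkdir -p pics; cat > h.py <<'E'
import numpy as np, cv2
from station import telemetry, capture, order, r
np.set_printoptions(precision=4,suppress=True)
def ray(c,u,v):
    d=np.array([(u-c['cx'])/c['fx'],-(v-c['cy'])/c['fy'],-1.0])
    return np.array(c['eye']),np.array(c['attitude'])@d
def plane(c,u,v,z):
    e,d=ray(c,u,v); return e+d*(z-e[2])/d[2]
def proj(c,p):
    q=np.array(c['attitude']).T@(np.array(p)-np.array(c['eye']))
    return np.array([c['cx']+c['fx']*q[0]/-q[2], c['cy']-c['fy']*q[1]/-q[2]])
E
python3 - <<'E'
from h import *
for n in('scene','top'):
    c=capture(n); cv2.imwrite(f'pics/{n}0.png',c['color']); print(n,{k:np.array(v) for k,v in c.items() if k!='color'})
print(telemetry.sense())
E
```

```text
pics
scene {'fx': array(425.3695), 'fy': array(425.3695), 'cx': array(310.5247), 'cy': array(198.6712), 'eye': array([1.2582, 0.1413, 0.9494]), 'attitude': array([[-0.2328, -0.7401,  0.6309],
       [ 0.9725, -0.1726,  0.1563],
       [-0.0068,  0.65  ,  0.7599]])}
top {'fx': array(494.3607), 'fy': array(494.3607), 'cx': array(317.1194), 'cy': array(197.777), 'eye': array([ 0.4687, -0.0211,  1.6539]), 'attitude': array([[-0.0226,  0.9989, -0.0399],
       [-0.9995, -0.0218,  0.0209],
       [ 0.02  ,  0.0403,  0.999 ]])}
{'time_s': 0.1, 'joints': array([-59.1524,  22.0863,   0.3874,  -0.0224, -68.412 , -14.8157]), 'joint_velocities': array([ 0.0135, -0.0712,  0.2787,  0.0557, -0.0562, -0.0067]), 'effort': array([ -0.0006, -39.1689,  18.7936,   4.2318,   0.0135,  -0.0001]), 'tcp_pos': array([ 0.1725, -0.6003,  0.2913]), 'ee_rot': array([[-0.9611, -0.276 , -0.0007],
       [-0.276 ,  0.9611,  0.0018],
       [ 0.0001,  0.002 , -1.    ]]), 'wrist_force': array([ 0.3669, -0.3652,  1.048 ]), 'moment': array([-0.0025, -0.0083,  0.019 ]), 'gripper_width': 1.0036629470728096}
```

View pics/scene0.png

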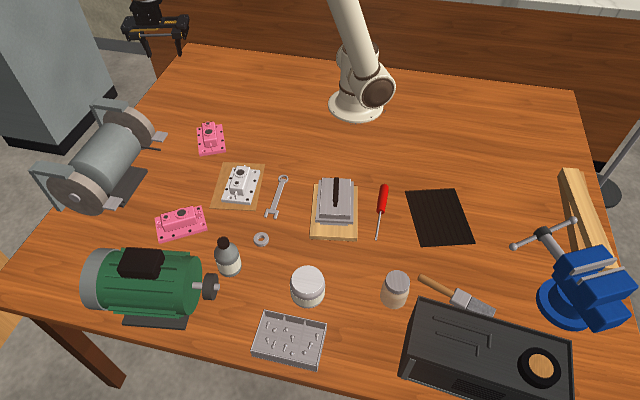

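View pics/top0.png

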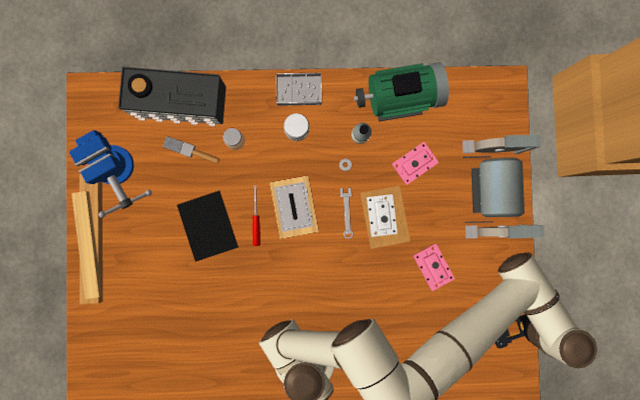

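Scene: dust cover with its bar on the board at top (293,207), scene (335,200). Mat at top (207,226). Candidates for the upper half are the grey part on cardboard at top (382,214) and the pink ones at (415,162) and (434,267). I choose the grey one on cardboard and check it in a crop.

```bash
python3 - <<'E'
from h import *
a=cv2.imread('pics/top0.png');b=cv2.imread('pics/scene0.png')
A=cv2.resize(a[170:255,265:415],None,fx=5,fy=5,interpolation=cv2.INTER_CUBIC)[:, :750]
B=np.hstack([cv2.resize(b[155:215,205:270],None,fx=5,fy=5,interpolation=cv2.INTER_CUBIC)[:300],cv2.resize(b[165:225,305:365],None,fx=5,fy=5,interpolation=cv2.INTER_CUBIC)])
B=cv2.copyMakeBorder(B[:170*5],0,0,0,750-B.shape[1],cv2.BORDER_CONSTANT)
cv2.imwrite('pics/crop1.png',np.vstack([A[:300+125],B])[:600])
cv2.imwrite('pics/crop1.png',cv2.resize(np.vstack([A,B]),None,fx=.8,fy=.8))
# masks, top
hsv=cv2.cvtColor(a,cv2.COLOR_BGR2HSV)
for name,(x0,x1,y0,y1),f in [('mat',(170,245,180,265),lambda h:h[...,2]<45),('bar',(280,306,185,228),lambda h:h[...,2]<70),('greyupper',(362,402,190,240),lambda h:(h[...,1]<60)&(h[...,2]>60)),('grey cover',(265,322,175,240),lambda h:(h[...,1]<60)&(h[...,2]>60)),('card',(355,415,180,255),lambda h:(h[...,1]<125)&(h[...,2]>120))]:
    m=f(hsv[y0:y1,x0:x1]).astype(np.uint8)
    cs=cv2.findContours(m,cv2.RETR_EXTERNAL,cv2.CHAIN_APPROX_NONE)[0]; k=max(cs,key=cv2.contourArea)
    print(name,cv2.contourArea(k),cv2.minAreaRect(k+np.array([x0,y0])))
E
```

```text
mat 2500.5 ((207.0500030517578, 225.64999389648438), (58.818359375, 43.955657958984375), 71.56504821777344)
bar 71.0 ((292.74798583984375, 206.36398315429688), (25.670063018798828, 3.8460371494293213), 79.69515228271484)
greyupper 970.0 ((381.5693054199219, 215.0538787841797), (39.69111633300781, 26.171327590942383), 82.87498474121094)
grey cover 1313.0 ((293.49810791015625, 206.15660095214844), (44.72068405151367, 31.51333999633789), 79.3803482055664)
card 1051.0 ((381.4880676269531, 215.14845275878906), (40.83601379394531, 27.340850830078125), 83.2901611328125)
```

View pics/crop1.png

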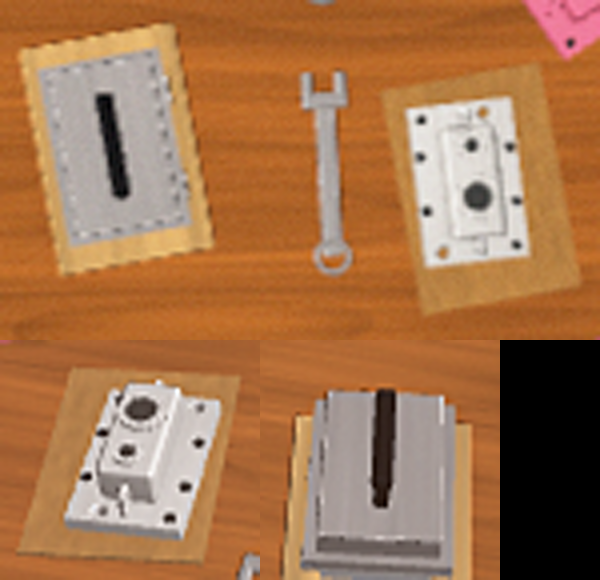

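The grey-white part is the upper half. Its through holes are at top (375.8,233) = hole_a and (385.8,198) = hole_b, so its +x points up in the image. Now the poses.

```bash
cat >> h.py <<'E'
def rectpose(c,rect,z):
    P=np.array([plane(c,u,v,z)[:2] for u,v in cv2.boxPoints(rect)])
    e=[P[1]-P[0],P[2]-P[1]]; e.sort(key=np.linalg.norm)
    d=e[1]*np.sign(e[1][0]); return P.mean(0),np.degrees(np.arctan2(d[1],d[0])),[np.linalg.norm(x) for x in e]
def goto(p,yaw,grasp=0.051):
    """p grasp point, yaw of part x axis (deg); jaws across part y. prints shift m & fractions in present tool axes"""
    s=telemetry.sense(); R=np.array(s['ee_rot']); d=R.T@(np.array(p)+[0,0,grasp]-s['tcp_pos'])
    ty=np.degrees(np.arctan2(R[1,1],R[0,1])); w=yaw+90
    t=(-(w-ty)+90)%180-90   # tool z is down
    print('tcp',s['tcp_pos'],'shift',d,'frac',d/.12,'turn deg',t,'frac',np.radians(t)/2, 't',s['time_s'])
E
python3 - <<'E'
from h import *
c=capture('top')
for n,rect,z in [('mat',((207.05,225.65),(58.818,43.956),71.565),.004),('bar',((292.748,206.364),(25.67,3.846),79.695),.107),('upper',((381.57,215.05),(39.69,26.17),82.875),.013),('cover',((293.498,206.157),(44.72,31.51),79.38),.07)]:
    print(n,*rectpose(c,rect,z))
print('holes',plane(c,375.8,233,.015),plane(c,385.8,198,.015))
p,y,_=rectpose(c,((292.748,206.364),(25.67,3.846),79.695),.107)
goto([*p,.20],y)
# same in the scene view
b=capture('scene'); h=cv2.cvtColor(b['color'],cv2.COLOR_BGR2HSV)
for n,(x0,x1,y0,y1),f in [('bar',(325,348,172,212),lambda h:h[...,2]<70),('mat',(395,485,180,255),lambda h:h[...,2]<60)]:
    m=f(h[y0:y1,x0:x1]).astype(np.uint8);k=max(cv2.findContours(m,cv2.RETR_EXTERNAL,cv2.CHAIN_APPROX_NONE)[0],key=cv2.contourArea)
    rc=cv2.minAreaRect(k+np.array([x0,y0])); print(n,rc,plane(b,*rc[0],.107 if n=='bar' else .004))
E
```

```text
mat [0.4502 0.3117] 17.467128737657564 [np.float64(0.14515781392986363), np.float64(0.19566646992939712)]
bar [0.5053 0.0234] 9.100854048593785 [np.float64(0.012025111299653935), np.float64(0.08030568617853405)]
upper [ 0.4721 -0.2685] 5.496077698628953 [np.float64(0.08748665624215007), np.float64(0.13196163236520034)]
cover [0.5068 0.022 ] 9.354671357117352 [np.float64(0.10095607943733954), np.float64(0.14336510326661858)]
holes [ 0.4129 -0.2473  0.015 ] [ 0.5284 -0.2839  0.015 ]
tcp [ 0.1725 -0.6004  0.2914] shift [-0.492   0.5076  0.0412] frac [-4.0998  4.23    0.3435] turn deg 6.922905561997339 frac 0.060413747930741 t 0.15
bar ((335.5, 192.0), (28.0, 5.0), 90.0) [0.5213 0.0268 0.107 ]
mat ((439.6981201171875, 216.94338989257812), (68.95499420166016, 53.2958869934082), 74.05460357666016) [0.4565 0.3165 0.004 ]
```

>>> {"method": "drive_tool", "body": {
  "series": [
    [-0.4, 0.4, 0, 0],
    [-0.82, 0.85, 0, 0],
    [-0.82, 0.85, 0, 0]
  ],
  "fingers": 60
}}

```text
time_s: 0.57
tcp_pos: [0.2398, -0.473, 0.2925]
ee_rot: [[-0.96, -0.279, 0.0], [-0.279, 0.96, 0.0], [-0.0, 0.0, -1.0]]
wrist_force: [0.1, -0.5, 0.6]
gripper_width: 0.749
```

>>> {"method": "drive_tool", "body": {
  "series": [
    [-0.4, 0.4, 0, 0],
    [-0.82, 0.85, 0, 0],
    [-0.82, 0.85, 0, 0]
  ]
}}

```text
time_s: 0.95
tcp_pos: [0.3063, -0.3483, 0.2925]
ee_rot: [[-0.96, -0.279, 0.001], [-0.279, 0.96, -0.0], [-0.001, -0.0, -1.0]]
wrist_force: [-0.7, -0.4, 0.6]
gripper_width: 0.688
```

>>> {"method": "drive_tool", "body": {
  "series": [
    [-0.4, 0.4, 0, 0],
    [-0.82, 0.85, 0, 0],
    [-0.82, 0.85, 0, 0]
  ]
}}

```text
time_s: 1.32
tcp_pos: [0.3732, -0.223, 0.2926]
ee_rot: [[-0.96, -0.28, 0.001], [-0.28, 0.96, -0.0], [-0.001, -0.0, -1.0]]
wrist_force: [-0.0, -0.6, -0.1]
gripper_width: 0.689
```

>>> {"method": "drive_tool", "body": {
  "series": [
    [-0.4, 0.4, 0, 0],
    [-0.82, 0.85, 0, 0],
    [-0.82, 0.85, 0, 0]
  ]
}}

```text
time_s: 1.7
tcp_pos: [0.4398, -0.0976, 0.2924]
ee_rot: [[-0.96, -0.28, 0.001], [-0.28, 0.96, -0.0], [-0.001, -0.0, -1.0]]
wrist_force: [-0.1, -0.1, 0.3]
gripper_width: 0.691
```

>>> {"method": "drive_tool", "body": {
  "series": [
    [-0.4, 0.4, 0, 0.06],
    [-0.82, 0.85, 0.1, 0.06],
    [-0.82, 0.85, 0.2, 0.06],
    [-0.82, 0.85, 0.2, 0.06]
  ]
}}

```text
time_s: 2.2
tcp_pos: [0.5042, 0.0253, 0.2665]
ee_rot: [[-0.987, -0.16, -0.004], [-0.16, 0.987, -0.001], [0.004, -0.001, -1.0]]
wrist_force: [-0.8, -1.0, 0.1]
gripper_width: 0.695
```

```bash
python3 -c "
from h import *
goto([.507,.0235,.102],9.2); print(telemetry.sense()['ee_rot'])"
```

```text
tcp [0.5042 0.0253 0.2665] shift [-0.0029 -0.0021  0.1135] frac [-0.0244 -0.0179  0.9456] turn deg -0.01599753362935985 frac -0.0001396048170154238 t 2.2
[[-0.9872 -0.1596 -0.0041]
 [-0.1596  0.9872 -0.0013]
 [ 0.0042 -0.0007 -1.    ]]
```

Near-perfect. Go down, close, and lift.

>>> {"method": "drive_tool", "body": {
  "series": [
    [-0.02, -0.02, 0.4, 0],
    [-0.02, -0.02, 0.8, 0],
    [-0.02, -0.02, 0.94, 0],
    [-0.02, -0.02, 0.94, 0],
    [-0.02, -0.02, 0.94, 0]
  ]
}}

```text
time_s: 2.82
tcp_pos: [0.5079, 0.0227, 0.1567]
ee_rot: [[-0.987, -0.158, 0.002], [-0.158, 0.987, 0.0], [-0.002, 0.0, -1.0]]
wrist_force: [-1.5, 0.7, 0.6]
gripper_width: 0.691
```

>>> {"method": "drive_tool", "body": {
  "series": [
    [0, 0, 0, 0],
    [0, 0, 0, 0],
    [0, 0, 0, 0],
    [0, 0, 0, 0],
    [0, 0, 0, 0],
    [0, 0, 0, 0],
    [0, 0, 0, 0]
  ],
  "fingers": 0
}}

```text
time_s: 3.7
tcp_pos: [0.5074, 0.0235, 0.1554]
ee_rot: [[-0.987, -0.159, 0.0], [-0.159, 0.987, 0.0], [-0.0, 0.0, -1.0]]
wrist_force: [-0.3, 1.6, 0.0]
gripper_width: 0.157
```

>>> {"method": "drive_tool", "body": {
  "series": [
    [0, 0, -0.1, 0],
    [0, 0, -0.3, 0],
    [0, 0, -0.6, 0],
    [0, 0, -0.9, 0],
    [0, 0, -0.9, 0],
    [0, 0, -0.9, 0],
    [0, 0, -0.9, 0]
  ]
}}

```text
time_s: 4.58
tcp_pos: [0.5066, 0.0232, 0.2621]
ee_rot: [[-0.987, -0.159, -0.003], [-0.159, 0.987, -0.001], [0.003, -0.0, -1.0]]
wrist_force: [-0.5, -0.1, -1.9]
gripper_width: 0.153
```

```bash
python3 - <<'E'
from h import *
goto([.452,.313,.12],17.5)
for n in('scene','top'): c=capture(n);cv2.imwrite(f'pics/{n}1.png',c['color'])
a=cv2.imread('pics/scene1.png')[110:290,200:500];cv2.imwrite('pics/s1c.png',cv2.resize(a,None,fx=2.5,fy=2.5,interpolation=cv2.INTER_CUBIC))
E
```

```text
tcp [0.5066 0.0232 0.2621] shift [0.0076 0.2949 0.091 ] frac [0.0633 2.4572 0.7585] turn deg -8.35947936030199 frac -0.07295021929488954 t 4.575
```

View pics/s1c.png

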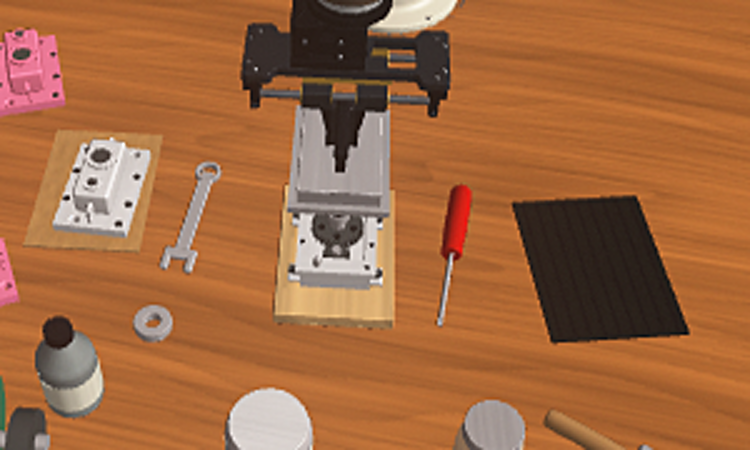

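Cover lifted; lower half is open beneath it. Carry to the mat.

>>> {"method": "drive_tool", "body": {
  "series": [
    [0.02, 0.4, 0, 0],
    [0.02, 0.82, 0, 0],
    [0.02, 0.82, 0, 0]
  ]
}}

```text
time_s: 5.05
tcp_pos: [0.489, 0.1226, 0.2629]
ee_rot: [[-0.987, -0.163, -0.001], [-0.163, 0.987, -0.0], [0.001, -0.0, -1.0]]
wrist_force: [0.5, -0.2, -2.0]
gripper_width: 0.156
```

>>> {"method": "drive_tool", "body": {
  "series": [
    [0.02, 0.4, 0, 0],
    [0.02, 0.82, 0, 0],
    [0.02, 0.82, 0, 0]
  ]
}}

```text
time_s: 5.42
tcp_pos: [0.4712, 0.2189, 0.2629]
ee_rot: [[-0.987, -0.162, -0.0], [-0.162, 0.987, -0.0], [0.0, -0.0, -1.0]]
wrist_force: [0.6, -1.4, -2.3]
gripper_width: 0.157
```

>>> {"method": "drive_tool", "body": {
  "series": [
    [0.02, 0.4, 0, -0.07],
    [0.02, 0.82, 0.3, -0.07],
    [0.02, 0.82, 0.6, -0.07],
    [0.02, 0.82, 0.76, -0.07],
    [0.02, 0.82, 0.76, -0.07],
    [0.02, 0.82, 0.76, -0.07]
  ]
}}

```text
time_s: 6.18
tcp_pos: [0.4541, 0.3134, 0.1731]
ee_rot: [[-0.956, -0.295, 0.001], [-0.295, 0.956, 0.001], [-0.001, 0.0, -1.0]]
wrist_force: [-0.4, -0.3, -1.2]
gripper_width: 0.158
```

```bash
python3 - <<'E'
from h import *
goto([.452,.313,.056],17.5); s=telemetry.sense(); print(s['wrist_force'],s['ee_rot'])
E
```

```text
tcp [0.4541 0.3134 0.1731] shift [0.0022 0.0002 0.0661] frac [0.0185 0.002  0.5504] turn deg -0.35873228807757584 frac -0.003130529780083249 t 6.175
[-0.4005 -0.3494 -1.2056] [[-0.9556 -0.2947  0.0011]
 [-0.2947  0.9556  0.0006]
 [-0.0012  0.0002 -1.    ]]
```

>>> {"method": "drive_tool", "body": {
  "series": [
    [0.01, 0, 0.25, 0],
    [0.01, 0, 0.42, 0],
    [0.01, 0, 0.5, 0],
    [0.01, 0, 0.54, 0],
    [0.01, 0, 0.55, 0],
    [0.01, 0, 0.55, 0]
  ]
}}

```text
time_s: 6.92
tcp_pos: [0.4526, 0.3136, 0.1074]
ee_rot: [[-0.955, -0.296, 0.001], [-0.296, 0.955, 0.001], [-0.002, 0.001, -1.0]]
wrist_force: [-0.2, -1.3, 1.5]
gripper_width: 0.156
```

>>> {"method": "drive_tool", "body": {
  "series": [
    [0, 0, 0, 0],
    [0, 0, 0, 0],
    [0, 0, 0, 0],
    [0, 0, 0, 0],
    [0, 0, 0, 0],
    [0, 0, 0, 0]
  ],
  "fingers": 50
}}

```text
time_s: 7.68
tcp_pos: [0.4522, 0.3133, 0.1062]
ee_rot: [[-0.955, -0.295, -0.0], [-0.295, 0.955, -0.0], [0.0, -0.0, -1.0]]
wrist_force: [-0.1, 0.1, -0.2]
gripper_width: 0.567
```

>>> {"method": "drive_tool", "body": {
  "series": [
    [0, 0, -0.3, 0],
    [0, 0, -0.7, 0],
    [0, 0, -1, 0],
    [0, 0, -1, 0],
    [0, 0, -1, 0]
  ],
  "fingers": 87
}}

```text
time_s: 8.3
tcp_pos: [0.4517, 0.3129, 0.2257]
ee_rot: [[-0.956, -0.295, -0.001], [-0.295, 0.956, -0.0], [0.001, -0.0, -1.0]]
wrist_force: [-0.1, 0.7, -0.9]
gripper_width: 0.984
```

```bash
python3 - <<'E'
from h import *
goto([.472,-.2685,.15],5.4)
c=capture('top'); cv2.imwrite('pics/top2.png',c['color']); b=capture('scene'); cv2.imwrite('pics/scene2.png',b['color'])
A=cv2.resize(c['color'][170:245,265:410],None,fx=5,fy=5,interpolation=cv2.INTER_CUBIC)
B=cv2.resize(b['color'][180:240,300:360],None,fx=6,fy=6,interpolation=cv2.INTER_CUBIC)[60:285]
B=np.hstack([B,cv2.resize(b['color'][150:260,380:500],(365,225))]);
cv2.imwrite('pics/crop2.png',np.vstack([A[:,:725],B]))
E
```

```text
tcp [0.4517 0.3129 0.2257] shift [ 0.1521 -0.5616  0.0249] frac [ 1.2675 -4.6797  0.2075] turn deg 11.753532428477016 frac 0.10256891980842442 t 8.3
```

View pics/crop2.png

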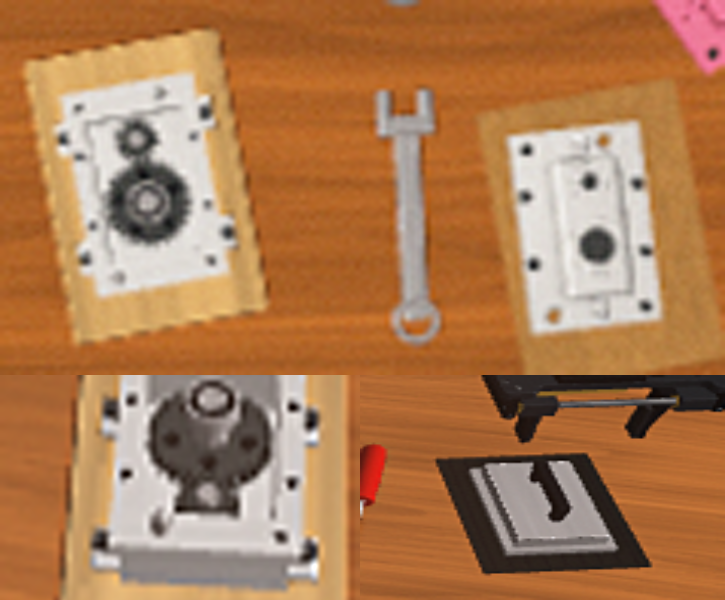

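Cover stands on the mat at the right place. Lower half lies the same way round as the upper: dowel_b at crop (160,93), dowel_a at (118,277), big gear at (148,202). Now measuring the lower half finely.

```bash
cat > m.py <<'E'
from h import *
def flange(img,box,thr,K=8):
    x0,x1,y0,y1=box
    g=cv2.resize(img[y0:y1,x0:x1],None,fx=K,fy=K,interpolation=cv2.INTER_CUBIC)
    h=cv2.cvtColor(g,cv2.COLOR_BGR2HSV); m=((h[...,1]<70)&(h[...,2]>thr)).astype(np.uint8)
    cs=cv2.findContours(m,cv2.RETR_EXTERNAL,cv2.CHAIN_APPROX_NONE)[0]
    m=cv2.drawContours(m*0,[max(cs,key=cv2.contourArea)],-1,1,-1)
    k=cv2.getStructuringElement(cv2.MORPH_ELLIPSE,(10*K+1,10*K+1))
    m=cv2.morphologyEx(m,cv2.MORPH_OPEN,k)
    c=max(cv2.findContours(m,cv2.RETR_EXTERNAL,cv2.CHAIN_APPROX_NONE)[0],key=cv2.contourArea)
    (u,v),s,a=cv2.minAreaRect(c); f=lambda t,o:o+(t+.5)/K-.5
    return (f(u,x0),f(v,y0)),(s[0]/K,s[1]/K),a
E
python3 - <<'E'
from m import *
c=capture('top'); img=c['color']
for t in(130,160):
    print('low',*rectpose(c,flange(img,(265,322,175,245),t),.058),' up',*rectpose(c,flange(img,(355,415,185,245),t),.015))
pt=lambda u,v:(265+(u+.5)/5-.5,170+(v+.5)/5-.5)
A=plane(c,*pt(118,277),.066);B=plane(c,*pt(160,93),.066);G=plane(c,*pt(148,202),.069)
print('dowels',A,B,np.linalg.norm(A-B),'yaw',np.degrees(np.arctan2(*(B-A)[1::-1]))+22.765,'gear',G)
P=lambda p,y,q:np.array(p)+[[np.cos(y),-np.sin(y)],[np.sin(y),np.cos(y)]]@np.array(q)
b=capture('scene'); ps=lambda u,v:(300+(u+.5)/6-.5,180+(v+60-375+.5)/6-.5)
print('scene nose b',plane(b,*ps(159,520),.066),'gear',plane(b,*ps(211,396),.070))
hp=lambda u,v:(265+(u+.5)/5-.5,170+(v+.5)/5-.5)
a=plane(c,*hp(554,316),.012);d=plane(c,*hp(603,141),.012);print('holes',a,d,np.linalg.norm(a-d),np.degrees(np.arctan2(*(d-a)[1::-1]))+22.765)
E
```

```text
low [0.5061 0.0228] 9.527291235668217 [np.float64(0.08979719870672523), np.float64(0.13315512157919437)]  up [ 0.472  -0.2679] 5.390947263599468 [np.float64(0.08845712529800202), np.float64(0.13304910663433467)]
low [0.5061 0.0226] 9.527777272623467 [np.float64(0.08872179268925849), np.float64(0.13315426490341595)]  up [ 0.472  -0.2679] 5.49585326598539 [np.float64(0.08842024511246811), np.float64(0.1330919087167879)]
dowels [0.4468 0.0404 0.066 ] [0.5643 0.011  0.066 ] 0.12112131130507793 yaw 8.73102818754691 gear [0.4944 0.0201 0.069 ]
scene nose b [0.5666 0.012  0.066 ] gear [0.4933 0.0205 0.07  ]
holes [ 0.4135 -0.2464  0.012 ] [ 0.5292 -0.2824  0.012 ] 0.12109543219265481 5.500734768969668
```

>>> {"method": "drive_tool", "body": {
  "series": [
    [0.13, -0.47, 0, 0],
    [0.25, -0.94, 0, 0],
    [0.25, -0.94, 0, 0]
  ],
  "fingers": 87
}}

```text
time_s: 8.88
tcp_pos: [0.4561, 0.1935, 0.2255]
ee_rot: [[-0.957, -0.291, -0.002], [-0.291, 0.957, -0.002], [0.003, -0.001, -1.0]]
wrist_force: [0.6, -0.1, -0.3]
gripper_width: 0.999
```

>>> {"method": "drive_tool", "body": {
  "series": [
    [0.13, -0.47, 0, 0],
    [0.25, -0.94, 0, 0],
    [0.25, -0.94, 0, 0]
  ]
}}

```text
time_s: 9.25
tcp_pos: [0.4612, 0.0777, 0.2257]
ee_rot: [[-0.957, -0.291, -0.001], [-0.291, 0.957, -0.001], [0.001, -0.0, -1.0]]
wrist_force: [-0.0, 0.0, 1.0]
gripper_width: 1.002
```

>>> {"method": "drive_tool", "body": {
  "series": [
    [0.13, -0.47, 0, 0],
    [0.25, -0.94, 0, 0],
    [0.25, -0.94, 0, 0]
  ]
}}

```text
time_s: 9.62
tcp_pos: [0.4664, -0.0383, 0.2258]
ee_rot: [[-0.957, -0.291, -0.001], [-0.291, 0.957, -0.0], [0.001, -0.0, -1.0]]
wrist_force: [0.1, 0.1, -0.1]
gripper_width: 1.002
```

>>> {"method": "drive_tool", "body": {
  "series": [
    [0.13, -0.47, 0, 0],
    [0.25, -0.94, 0, 0],
    [0.25, -0.94, 0, 0]
  ]
}}

```text
time_s: 10.0
tcp_pos: [0.4716, -0.1546, 0.2257]
ee_rot: [[-0.956, -0.292, -0.0], [-0.292, 0.956, -0.0], [0.0, -0.0, -1.0]]
wrist_force: [0.2, 0.7, 0.0]
gripper_width: 1.0
```

>>> {"method": "drive_tool", "body": {
  "series": [
    [0.13, -0.47, 0, 0.1],
    [0.26, -0.92, 0.1, 0.1],
    [0.26, -0.92, 0.2, 0.1],
    [0.26, -0.92, 0.2, 0.1],
    [0.26, -0.92, 0.2, 0.1]
  ]
}}

```text
time_s: 10.62
tcp_pos: [0.4743, -0.2662, 0.2026]
ee_rot: [[-0.995, -0.103, 0.0], [-0.103, 0.995, -0.0], [-0.0, -0.0, -1.0]]
wrist_force: [-1.0, 0.2, 0.3]
gripper_width: 1.002
```

```bash
python3 -c "
from h import *
goto([.472,-.268,.038],5.45)"
```

```text
tcp [ 0.4743 -0.2662  0.2026] shift [ 0.0025 -0.0015  0.1136] frac [ 0.0212 -0.0125  0.9463] turn deg 0.435134690438602 frac 0.0037972665188999465 t 10.625
```

>>> {"method": "drive_tool", "body": {
  "series": [
    [0.02, -0.01, 0.4, 0.004],
    [0.02, -0.01, 0.75, 0.004],
    [0.02, -0.01, 0.9, 0.004],
    [0.02, -0.01, 0.94, 0.004],
    [0.02, -0.01, 0.94, 0.004],
    [0.02, -0.01, 0.94, 0.004]
  ]
}}

```text
time_s: 11.38
tcp_pos: [0.4722, -0.2692, 0.0908]
ee_rot: [[-0.996, -0.092, 0.003], [-0.092, 0.996, -0.001], [-0.003, -0.001, -1.0]]
wrist_force: [0.3, -0.0, -0.1]
gripper_width: 1.001
```

>>> {"method": "drive_tool", "body": {
  "series": [
    [0, 0, 0, 0],
    [0, 0, 0, 0],
    [0, 0, 0, 0],
    [0, 0, 0, 0],
    [0, 0, 0, 0],
    [0, 0, 0, 0]
  ],
  "fingers": 0
}}

```text
time_s: 12.12
tcp_pos: [0.4712, -0.2691, 0.0894]
ee_rot: [[-0.996, -0.091, -0.0], [-0.091, 0.996, 0.0], [0.0, 0.0, -1.0]]
wrist_force: [-0.3, 1.9, 0.8]
gripper_width: 0.506
```

```bash
python3 - <<'E'
from m import *
goto([.472,-.268,.038],5.45)
c=capture('scene')['color'];cv2.imwrite('pics/s3.png',cv2.resize(c[130:230,180:300],None,fx=5,fy=5,interpolation=cv2.INTER_CUBIC))
E
```

```text
tcp [ 0.4712 -0.2691  0.0894] shift [-0.0009  0.001   0.0004] frac [-0.0078  0.0082  0.0034] turn deg -0.20073165064250986 frac -0.001751714108337394 t 12.125
```

View pics/s3.png

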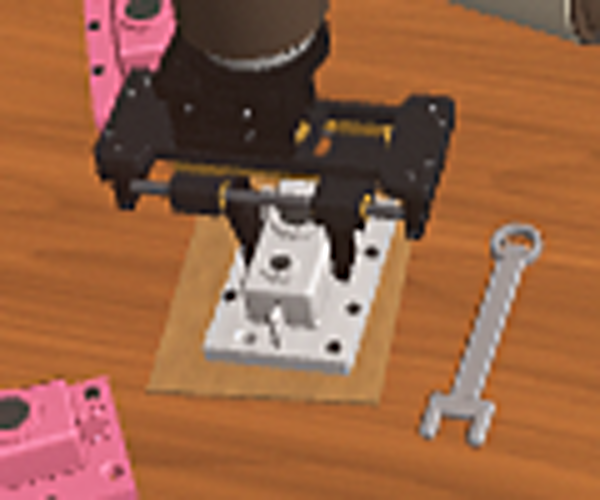

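Gripped: opening 44 mm, as it should be. Lift and carry.

>>> {"method": "drive_tool", "body": {
  "series": [
    [0, 0, -0.2, 0],
    [0, 0, -0.6, 0],
    [0, 0, -1, 0],
    [0, 0, -1, 0]
  ]
}}

```text
time_s: 12.68
tcp_pos: [0.473, -0.27, 0.213]
ee_rot: [[-0.996, -0.092, 0.008], [-0.092, 0.996, -0.003], [-0.008, -0.003, -1.0]]
wrist_force: [-0.1, -0.9, -3.5]
gripper_width: 0.504
```

>>> {"method": "drive_tool", "body": {
  "series": [
    [-0.1, 0.4, 0, 0],
    [-0.17, 0.8, 0, 0],
    [-0.17, 0.8, 0, 0]
  ]
}}

```text
time_s: 13.05
tcp_pos: [0.4817, -0.1693, 0.2074]
ee_rot: [[-0.995, -0.095, -0.004], [-0.095, 0.995, 0.001], [0.004, 0.002, -1.0]]
wrist_force: [-0.5, -0.9, -3.4]
gripper_width: 0.505
```

>>> {"method": "drive_tool", "body": {
  "series": [
    [-0.1, 0.4, 0, 0],
    [-0.17, 0.8, 0, 0],
    [-0.17, 0.8, 0, 0]
  ]
}}

```text
time_s: 13.42
tcp_pos: [0.4939, -0.0726, 0.2079]
ee_rot: [[-0.995, -0.095, -0.003], [-0.095, 0.995, 0.0], [0.003, 0.0, -1.0]]
wrist_force: [-0.4, -0.3, -3.0]
gripper_width: 0.503
```

>>> {"method": "drive_tool", "body": {
  "series": [
    [-0.1, 0.4, 0, -0.035],
    [-0.17, 0.8, 0, -0.035],
    [-0.17, 0.8, 0, -0.035],
    [-0.17, 0.8, 0, -0.035],
    [-0.17, 0.8, 0, -0.035]
  ]
}}

```text
time_s: 14.05
tcp_pos: [0.5054, 0.0217, 0.2089]
ee_rot: [[-0.987, -0.159, -0.002], [-0.159, 0.987, -0.001], [0.002, -0.0, -1.0]]
wrist_force: [1.0, -0.8, -4.7]
gripper_width: 0.507
```

```bash
python3 - <<'E'
from m import *
goto([.5053,.0222,.110],9.3)
c=capture('scene')['color'];cv2.imwrite('pics/s4.png',cv2.resize(c[110:240,280:400],None,fx=4.5,fy=4.5,interpolation=cv2.INTER_CUBIC))
print(telemetry.sense()['wrist_force'])
cv2.imwrite('pics/t4.png',capture('top')['color'])
E
```

```text
tcp [0.5054 0.0217 0.2089] shift [-0.0001  0.0005  0.0479] frac [-0.0004  0.0045  0.3988] turn deg -0.14602972698058636 frac -0.0012743497707998147 t 14.05
[-0.4095 -0.6034 -3.336 ]
```

View pics/s4.png

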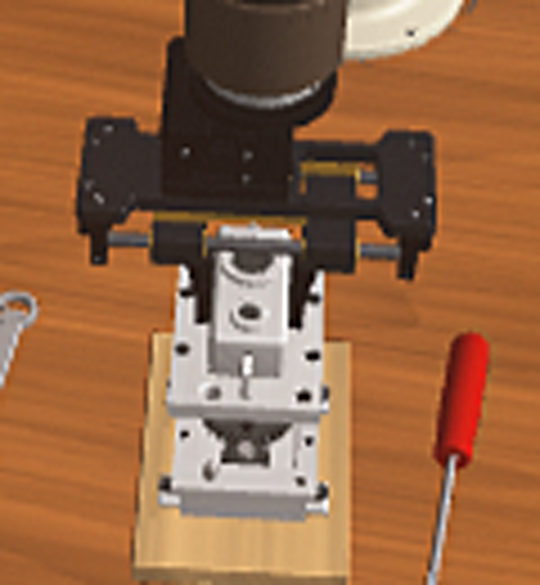

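```bash
python3 - <<'E'
from m import *
b=capture('scene'); f=lambda u,v:(280+(u+.5)/4.5-.5,110+(v+.5)/4.5-.5)
y=np.radians(9.15); R=np.array([[np.cos(y),-np.sin(y)],[np.sin(y),np.cos(y)]])
c=np.array([.5054,.0217])
print('hole b seen (top)',plane(b,*f(213,393),.1345)[:2]-c,'exp',R@[.056,-.020])
print('dowel b nose seen',plane(b,*f(210,464),.067)[:2])
# flange outline in scene: front-top edge points
g=cv2.resize(b['color'][110:240,280:400],None,fx=4.5,fy=4.5,interpolation=cv2.INTER_CUBIC)
for n,pts,z in [('up',[(170,408),(327,410)],.1345),('low',[(178,490),(318,490)],.058)]:
    P=[plane(b,*f(*p),z)[:2] for p in pts]; print(n,P,'mid',np.mean(P,0),'len',np.linalg.norm(P[0]-P[1]))
E
```

```text
hole b seen (top) [ 0.0612 -0.009 ] exp [ 0.0585 -0.0108]
dowel b nose seen [0.5638 0.0119]
up [array([ 0.5829, -0.0083]), array([0.5644, 0.0772])] mid [0.5737 0.0344] len 0.08750963966826114
low [array([ 0.5802, -0.0037]), array([0.5614, 0.0766])] mid [0.5708 0.0365] len 0.08242355980657293
```

Within measuring noise the hole lies over the dowel. Going down to just above the dowels, then in small steps.

>>> {"method": "drive_tool", "body": {
  "series": [
    [0, 0.004, 0.2, -0.001],
    [0, 0.004, 0.35, -0.001],
    [0, 0.004, 0.41, -0.001],
    [0, 0.004, 0.41, -0.001],
    [0, 0.004, 0.41, -0.001],
    [0, 0.004, 0.41, -0.001]
  ]
}}

```text
time_s: 14.95
tcp_pos: [0.5062, 0.0236, 0.161]
ee_rot: [[-0.987, -0.163, 0.002], [-0.163, 0.987, 0.0], [-0.002, 0.0, -1.0]]
wrist_force: [0.3, 0.7, -3.5]
gripper_width: 0.502
```

>>> {"method": "drive_tool", "body": {
  "series": [
    [0, 0, 0.01, 0],
    [0, 0, 0.02, 0],
    [0, 0, 0.03, 0],
    [0, 0, 0.04, 0],
    [0, 0, 0.04, 0],
    [0, 0, 0.04, 0]
  ]
}}

```text
time_s: 15.7
tcp_pos: [0.5058, 0.0236, 0.1555]
ee_rot: [[-0.987, -0.163, 0.0], [-0.163, 0.987, -0.0], [-0.0, -0.0, -1.0]]
wrist_force: [-0.2, -0.8, -3.7]
gripper_width: 0.502
```

>>> {"method": "drive_tool", "body": {
  "series": [
    [0.002, -0.007, 0, 0],
    [0.002, -0.007, 0.01, 0],
    [0.002, -0.007, 0.02, 0],
    [0.002, -0.007, 0.02, 0],
    [0.002, -0.007, 0.02, 0]
  ]
}}

```text
time_s: 16.32
tcp_pos: [0.5056, 0.0227, 0.153]
ee_rot: [[-0.987, -0.163, -0.0], [-0.163, 0.987, 0.0], [0.0, 0.0, -1.0]]
wrist_force: [-0.1, 0.2, -3.6]
gripper_width: 0.505
```

>>> {"method": "drive_tool", "body": {
  "series": [
    [0, 0, 0.01, 0],
    [0, 0, 0.02, 0],
    [0, 0, 0.02, 0],
    [0, 0, 0.02, 0]
  ]
}}

```text
time_s: 16.82
tcp_pos: [0.5056, 0.0228, 0.1506]
ee_rot: [[-0.987, -0.163, -0.0], [-0.163, 0.987, 0.0], [0.0, 0.0, -1.0]]
wrist_force: [-0.7, 2.0, -3.8]
gripper_width: 0.502
```

The holes have gone over the dowel noses (face at about 64 mm) with no vertical load. Continuing onto the spring.

>>> {"method": "drive_tool", "body": {
  "series": [
    [0, 0, 0.01, 0],
    [0, 0, 0.02, 0],
    [0, 0, 0.02, 0],
    [0, 0, 0.02, 0]
  ]
}}

```text
time_s: 17.32
tcp_pos: [0.5056, 0.0228, 0.1484]
ee_rot: [[-0.987, -0.163, 0.0], [-0.163, 0.987, 0.0], [-0.0, 0.0, -1.0]]
wrist_force: [-1.9, 2.6, 0.1]
gripper_width: 0.501
```

>>> {"method": "drive_tool", "body": {
  "series": [
    [0, 0, 0.01, 0],
    [0, 0, 0.015, 0],
    [0, 0, 0.015, 0],
    [0, 0, 0.015, 0]
  ]
}}

```text
time_s: 17.82
tcp_pos: [0.5057, 0.0228, 0.1472]
ee_rot: [[-0.987, -0.163, 0.0], [-0.163, 0.987, 0.0], [-0.0, 0.0, -1.0]]
wrist_force: [-2.8, 3.2, 5.4]
gripper_width: 0.507
```

>>> {"method": "drive_tool", "body": {
  "series": [
    [0.004, 0.004, 0.005, 0],
    [0.004, 0.004, 0.012, 0],
    [0.004, 0.004, 0.012, 0],
    [0.004, 0.004, 0.012, 0]
  ]
}}

```text
time_s: 18.32
tcp_pos: [0.5056, 0.0229, 0.1462]
ee_rot: [[-0.987, -0.164, 0.001], [-0.164, 0.987, -0.0], [-0.001, -0.001, -1.0]]
wrist_force: [-2.5, 0.7, 5.6]
gripper_width: 0.506
```

>>> {"method": "drive_tool", "body": {
  "series": [
    [0, 0, 0.005, 0],
    [0, 0, 0.01, 0],
    [0, 0, 0.01, 0],
    [0, 0, 0.01, 0]
  ]
}}

```text
time_s: 18.82
tcp_pos: [0.5056, 0.0229, 0.1452]
ee_rot: [[-0.987, -0.164, 0.001], [-0.164, 0.987, -0.0], [-0.001, -0.001, -1.0]]
wrist_force: [-2.9, 0.7, 7.9]
gripper_width: 0.499
```

>>> {"method": "drive_tool", "body": {
  "series": [
    [0.003, 0, 0.006, 0],
    [0.003, 0, 0.01, 0],
    [0.003, 0, 0.01, 0],
    [0.003, 0, 0.01, 0]
  ]
}}

```text
time_s: 19.32
tcp_pos: [0.5055, 0.0229, 0.1445]
ee_rot: [[-0.987, -0.164, 0.002], [-0.164, 0.987, -0.0], [-0.002, -0.001, -1.0]]
wrist_force: [-4.4, 1.7, 10.3]
gripper_width: 0.5
```

>>> {"method": "drive_tool", "body": {
  "series": [
    [0, 0, 0.006, 0],
    [0, 0, 0.01, 0],
    [0, 0, 0.01, 0],
    [0, 0, 0.01, 0]
  ]
}}

```text
time_s: 19.82
tcp_pos: [0.5055, 0.0229, 0.1443]
ee_rot: [[-0.986, -0.164, 0.003], [-0.164, 0.986, -0.0], [-0.002, -0.001, -1.0]]
wrist_force: [-7.4, 1.4, 18.5]
gripper_width: 0.504
```

The stop is hard at TCP z 0.1443 (expected 0.1444). Check by picture.

```bash
python3 - <<'E'
from m import *
b=capture('scene')['color'];s=telemetry.sense();print(s['tcp_pos'],s['wrist_force'],s['gripper_width'])
A=cv2.resize(b[130:235,290:385],None,fx=5,fy=5,interpolation=cv2.INTER_CUBIC)
B=cv2.resize(b[150:260,380:500],(300,525));cv2.imwrite('pics/s5.png',np.hstack([A,B]))
c=capture('top'); h=cv2.cvtColor(c['color'],cv2.COLOR_BGR2HSV)[180:265,170:245]
m=((h[...,1]<60)&(h[...,2]>70)).astype(np.uint8);k=max(cv2.findContours(m,cv2.RETR_EXTERNAL,cv2.CHAIN_APPROX_NONE)[0],key=cv2.contourArea)
print('cover',*rectpose(c,cv2.minAreaRect(k+np.array([170,180])),.025))
E
```

```text
[0.5055 0.0229 0.1443] [-8.3621  0.7846 17.5541] 0.5032823265113135
cover [0.4291 0.2834] -0.9571758919941382 [np.float64(0.19299452533909478), np.float64(0.20947262754583987)]
```

View pics/s5.png

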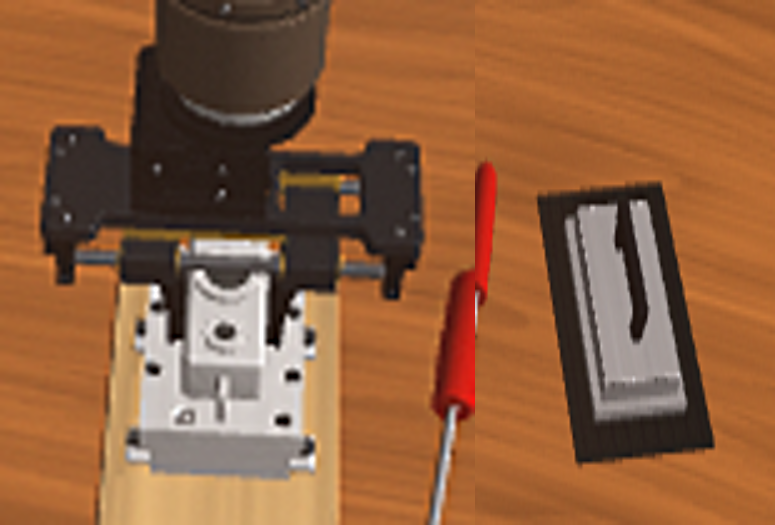

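The halves are closed with no gap at the front flange (crop (225,435)), and the cover sits centred on the mat. The cover mask from the top view came out 193 x 209 mm, so it is invalid, probably because the arm is in that view. The release pose and this view stand in for it.

```bash
python3 -c "
from h import *
print(order.finish_job()); s=telemetry.sense(); print(s['time_s'],s['tcp_pos'],s['wrist_force'])"
```

```text
the job is handed in; nothing more can be done
None
the job is handed in; nothing more can be done
```

The dust cover is standing on the mat, and the upper half is on both dowels and pressed fully home. I handed the job in at about 20 s with the arm still holding the pair; no verdict was reported.

- **Dust cover:** I released it at (0.452, 0.313), with the mat's centre measured at (0.450–0.456, 0.312–0.316). The last scene picture shows it upright and centred.
- **Closing:** The arm met a hard stop at TCP z 0.1443 against an expected 0.1444. The wrist force was about 17.5 N upward, and the part's 3.3 N of weight adds to that, so the halves press together with about 21 N. The grip opening was 44 mm, and the last picture shows no gap at the front flange.
- **Bystanders:** I moved nothing else, and the pictures I viewed show none displaced. I did not measure them against their starting places.

Some checks failed or disagreed:
- **Cover position:** The final automatic measurement of the cover from the top view gave a nonsense outline (193 × 209 mm), so I ignored it and relied on the release pose and the picture.
- **Camera agreement:** The two cameras disagreed by about 2–3 mm on the case features and 4–6 mm on the mat. The handle bar was off by 15 mm in the scene view, so I used the top view for it.
- **Side load:** About 8 N along −x remained at the wrist when I handed in.

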